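# Find the concealed catch of the key safe

## Task

The key safe on the storeroom table has five identical round covers sunk in its flat top, and one of them, you cannot see which, is its concealed catch. Feel along the covers with gentle fingertip pushes until you find the one that gives, press it all the way in so that the key drawer springs out by itself, and then take your hand away. Do not touch the drawer, and leave the torch, the padlock and the tape roll where they are.

Things in the scene. Friction and masses are not known exactly. Their poses are not given: they have to be found in the camera images.
- safe: Grey steel key safe fixed to the table, 150 mm (its x) by 350 mm (its y) by 90 mm high, flat level top. Origin at the centre of its underside, z up; turned only about the vertical, up to 0.35 rad. Five alike round steel covers lie sunk in holes of 54 mm diameter in its top, on the line x = 0, at y = -124, -62, 0, 62 and 124 mm (safe frame); one, a different place each time, is the catch.
- top_middle (a point): Centre of the safe's top face, at the level of the face (90 mm above the table), 2 mm above the middle cover; axes as the safe's. All five covers lie 2 mm below this level. All sit on stiff rubber that gives 1 mm per 8 N (3 mm at most) and springs back; the blanks give no more than that. The cover of the fully pressed catch stays 8 mm below the face. Shut fingers fit into the holes. Pushes of 10 to 25 N do no harm; above 50 N something bends.
- catch (a joint): How far the concealed catch is pressed in: 0 = out (start), 0.006 m = fully in, at a stop. Beneath its rubber it slides straight down under about 4 N (more if pushed fast) and stays where it is left.
- key_drawer (a joint): How far the key drawer has come out of the safe's +x side (the side away from the robot): 0 = shut, 0.018 m = sprung out. A linkage moves it with the catch, 3 mm for each mm pressed; it has no handle.
- drawer_face (a point): Middle of the outer face of the drawer's bare steel front plate in the safe's +x side, 5 mm thick, 200 mm (y) by 46 mm high; 80 mm from the safe's middle and 38 mm above the table when shut. Not to be touched.
- torch: Black hand torch standing on its 44 mm wide head on the table close to the safe's -x side (towards the robot), 105 mm tall, body 30 mm thick; origin at the centre of its foot. Bystander.
- padlock: Brass padlock lying flat on the table beside the safe's +y end, body 50 by 42 by 20 mm, steel shackle along its +x; origin at the centre of the body's underside. Bystander.
- tape_roll: Roll of tape standing on its flat side on the table beside the safe's -y end, 90 mm across, 48 mm high, hole 72 mm; origin at the centre of its underside. Bystander.

How it is judged (in metres and radians):
On the way:
1. the concealed catch is pressed in by the fingers (value of joint catch above 0.005 m and contact force between the fingers and anything else above 0.5 N), for 0.05 s.
At the end, for the whole second after the job is handed in: The concealed catch is in by more than 5 of its 6 mm, the key drawer has come out by more than 14 mm, and the torch, padlock and tape roll are within 20 mm of where they stood (value of joint catch above 0.005 m and value of joint key_drawer above 0.014 m and distance of each of torch, padlock, tape_roll from where it was at the start of the episode below 0.02 m); the robot touches nothing.
It fails at once if the drawer is touched (contact force between any of the fingers, the arm and key_drawer above 0.5 N).
It fails at once if something is pushed with more than 50 N (contact force between any of the fingers, the arm and anything else above 50 N).
It fails at once if the torch, padlock or tape roll is moved or lifted by more than 20 mm (distance of any of torch, padlock, tape_roll from where it was at the start of the episode above 0.02 m).
It also fails if it takes over 45 s, if anything falls off the work surface, if the arm or the gripper's body presses on something with over 40 N, if the wrist force passes 120 N, or if a joint passes its speed limit or range.

## Robot

A 6-joint arm with a two-finger parallel gripper is mounted at the origin on the work surface. World frame = base frame: x ahead of the robot, y to its left, z up, the work surface at z = 0. Lengths are in m, angles in degrees, forces in N, time in s.
With the tool pointing down it reaches from about 0.25 to 0.725 m from the base axis. Payload 9.7 kg.
Tool frame: the origin (TCP) lies midway between the tips of the shut fingers; the grasp point (between the pads) lies 19 mm behind it (grip_point_offset is the distance from the TCP to the grasp point, in m); y points along the fingers, z is the direction in which the jaws open and shut, and the axes are right-handed (so a half turn about y gives the same grasp; the last joint's range is limited). The gripper opens to 85 mm and grips with 20 to 120 N. Pads are 22 mm wide; open, the fingers measure 114 mm over their backs; the gripper's body (76 mm by 85 mm) begins 54 mm behind the grasp point. The pads swing forward as they close: fully open they stand 13 mm farther back than shut.
Start: joints at [76.49, 4.979, 10.078, 95.1, 0, 90], TCP at [0.128, 0.535, 0.231] pointing down, gripper open.
Joint ranges: [-179.16, 179.16], [-48.56, 103.87], [-65.8, 70.77], [-126.05, 130.52], [-82.76, 87.17], [-180, 180]. Speed limits (degrees/s): [127.2, 127.2, 147.25, 180, 180, 180].

## Interface

Orientations are given as [roll, pitch, yaw] about the fixed x, y, z axes, in that order (R = Rz(yaw) Ry(pitch) Rx(roll)).
In Python, from workcell import get_obs, camera, job_done, grip_point_offset gives the robot as it stands.
- The arm moves only by the tool move_arm, never from a script. Its argument "deltas" is a list that holds one entry, the list of rows, each a list of 4 numbers: the shift along the tool's x, y, z in m, then the turn about the tool's y in degrees. A call has 1 to 5 rows; each row is the pose to reach, as a shift and turn from the pose commanded when the call began, along the tool's axes at that moment; what a row does not reach only later rows make up. A row lasts 1/10 s, in which the tool goes at most 50 mm and 8.59 degrees, less where a joint would pass 70% of its speed; a pose out of reach is approached as far as the arm can. A call with a gripper value outside its range is refused whole. "claw" is the finger opening in m, from 0 to 0.0854, set as the call begins (left out, the last holds). The fingers move at their own pace and stop on an object; "newtons" is the grip in N (left out, the last holds). Time passes only in rows, so rows that repeat a pose let the fingers close. It gives the time, the measured TCP pose, the force and the opening at its end, in the units of the state.
- get_obs(): the state, without advancing time (a new reading comes with each control period).
- camera(name): name is "scene" or "top" or "wrist"; returns a dict with "color" (400x640x3 uint8, blue, green, red), "range_z" (400x640 float32, m along the optical axis (not along the pixel's ray), 0 where there is no reading), "fx", "fy", "cx", "cy" (pixels), "T" (4x4, takes a point from camera to world coordinates). Camera axes: x right, y down, z forward; pixel columns grow to the right and rows downward; lengths in m; the calibration is good to about 2 mm. A picture is of the moment at which its call begins.
- job_done(): hands the job in, once; it reports no verdict.
The state is a dict: "time": time; "q": joint angles; "qd": joint speeds; "joint_efforts": joint torques, N m; "ee_pos": TCP position; "tcp_rot": TCP orientation; "wrist_force": force on the tool from outside, world axes, zero at the start; "torque": the same for the moment, N m; "opening": finger opening in m.
Only numpy, scipy, OpenCV 4.12 (cv2) and the standard library are available. Lean on these libraries where they do the work, as an engineer would, in place of code of your own. Each camera call takes 0.05 s, during which the arm holds its last target. There are 200 camera calls.

## Working session

There is one attempt and no reset: what is moved stays moved. The work goes in short steps, Python scripts to look and compute and a tool call to move; the robot and the scene stay as the last step left them, time stands still between calls to the robot, and variables do not carry over. Pictures are saved under pics/ and viewed, about 8 in all and at most 12, crops included, and the job is handed in when it is done.

Besides the shell and the picture viewer there is one more tool, called after ">>>" by a JSON object that holds its "name" and its "arguments". move_arm: Moves the arm, as the interface text tells. Its arguments: {"type":"object","properties":{"deltas":{"type":"array"},"claw":{"type":"number"},"newtons":{"type":"number"}},"required":["deltas"]}

```bash
mkdir -p pics; python3 - <<'E'
from workcell import *
import cv2,numpy as np
o=get_obs();print({k:np.round(v,3).tolist() for k,v in o.items()},grip_point_offset)
for n in("top","scene"):
    c=camera(n);cv2.imwrite(f"pics/{n}1.png",c["color"]);np.savez(f"{n}1.npz",**c)
E
```

```text
{'time': 0.0, 'q': [76.49, 5.009, 10.036, 95.1, 0.002, 90.0], 'qd': [-0.062, -0.056, 0.04, 0.025, -0.034, -0.067], 'joint_efforts': [-0.0, -52.039, 46.48, 0.017, -0.0, -0.0], 'ee_pos': [0.128, 0.535, 0.231], 'tcp_rot': [-90.073, 0.002, -13.51], 'wrist_force': [0.11, 0.024, -0.113], 'torque': [0.041, 0.032, 0.039], 'opening': 0.085} 0.0187
```

View pics/top1.png

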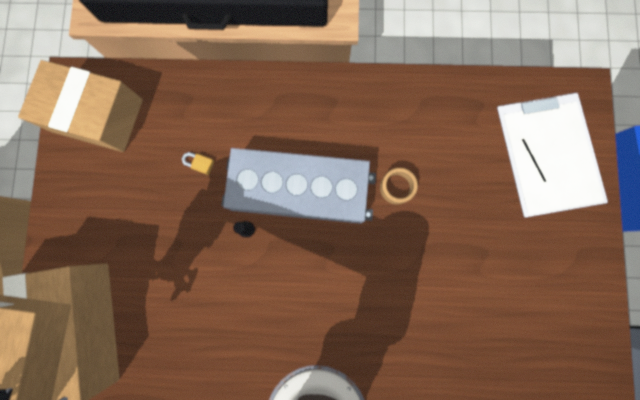

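View pics/scene1.png

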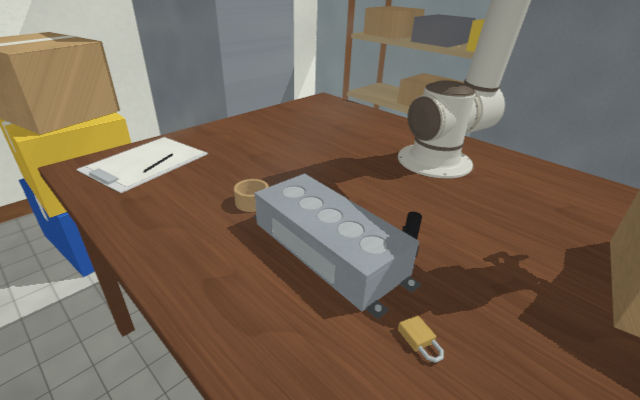

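The top view shows the safe with five covers from about (248,180) to (346,189), the torch at (244,229), the padlock at (202,163) and the tape roll at (399,185). In the scene view the drawer front is on the far side, away from the robot.

```bash
cat > h.py <<'E'
import numpy as np
def ray(c,u,v,z):
    T=c["T"];d=T[:3,:3]@np.array([(u-c["cx"])/c["fx"],(v-c["cy"])/c["fy"],1]);return T[:3,3]+d*(z-T[2,3])/d[2]
def pt(c,u,v):
    u,v=int(round(u)),int(round(v));z=float(np.median(c["range_z"][v-1:v+2,u-1:u+2]));return (c["T"]@np.array([(u-c["cx"])/c["fx"]*z,(v-c["cy"])/c["fy"]*z,z,1]))[:3]
E
python3 - <<'E'
import numpy as np,cv2
from h import *
c=dict(np.load("top1.npz"))
g=cv2.cvtColor(c["color"],cv2.COLOR_BGR2GRAY)
m=np.zeros_like(g);m[165:205,232:362]=(g[165:205,232:362]>185)*255
n,l,s,ce=cv2.connectedComponentsWithStats(m)
P=[]
for i in range(1,n):
    if s[i,4]>100:
        p=ray(c,*ce[i],.088);P.append(p);print(ce[i].round(1),s[i],p.round(4),pt(c,*ce[i]).round(3))
P=np.array(sorted(P,key=lambda p:p[1]))
print(np.linalg.norm(np.diff(P,axis=0),axis=1)); d=P[-1]-P[0]; print("yaw",np.degrees(np.arctan2(-d[0],d[1])),P.mean(0),np.hypot(*P[:,:2].T))
for n,u,v,z in(("torch",244,229,.1),("tape",399,185,.048),("padlock",202,163,.02)):print(n,ray(c,u,v,z).round(3),pt(c,u,v).round(3))
E
```

```text
[242.9 168.8] [232 165  32  13 145] [0.6182 0.2041 0.088 ] [0.617 0.204 0.089]
[279.5 182.5] [ 237  165   91   40 1942] [0.5856 0.1107 0.088 ] [0.584 0.112 0.088]
[321.1 186.5] [311 176  22  22 365] [0.5783 0.0065 0.088 ] [0.58  0.007 0.088]
[345.9 188.9] [336 178  21  22 362] [ 0.5739 -0.0552  0.088 ] [ 0.574 -0.055  0.087]
[0.06183351 0.10446743 0.09891788]
yaw -9.69695072806782 [0.58900677 0.06653257 0.088     ] [0.57655553 0.57832776 0.59598547 0.65103452]
torch [0.467 0.191 0.1  ] [0.467 0.19  0.102]
tape [ 0.594 -0.194  0.048] [ 0.602 -0.204 -0.   ]
padlock [0.645 0.331 0.02 ] [0.645 0.331 0.02 ]
```

```bash
python3 - <<'E'
import numpy as np,cv2
from h import *
c=dict(np.load("top1.npz"))
g=cv2.cvtColor(c["color"],cv2.COLOR_BGR2GRAY)[155:215,225:370]
for t in(195,200,205,210,215):
    n,l,s,ce=cv2.connectedComponentsWithStats((g>t).astype(np.uint8))
    k=[i for i in range(1,n) if 200<s[i,4]<500]
    if len(k)==5:break
P=np.array(sorted([ray(c,*(ce[i]+[225,155]),.088) for i in k],key=lambda p:p[1]))
print(t,P.round(4),[s[i].tolist() for i in k],np.linalg.norm(np.diff(P,axis=0),axis=1))
y=np.arange(-2,3)*.062
d=P[-1]-P[0]; print("yaw",np.degrees(np.arctan2(-d[0],d[1])),P.mean(0),np.hypot(*P[:,:2].T))
E
```

```text
195 [[ 0.5736 -0.0552  0.088 ]
 [ 0.5781  0.0064  0.088 ]
 [ 0.5823  0.0681  0.088 ]
 [ 0.587   0.1297  0.088 ]
 [ 0.5925  0.1903  0.088 ]] [[13, 15, 20, 20, 302], [37, 17, 21, 21, 322], [62, 20, 20, 20, 323], [86, 22, 21, 20, 328], [111, 24, 21, 21, 338]] [0.06183148 0.06181716 0.06179812 0.06081406]
yaw -4.407356880060334 [0.58270393 0.06786621 0.088     ] [0.5762592  0.57811101 0.58628691 0.60115569 0.62233597]
```

>>> {"name": "move_arm", "arguments": {"deltas": [[[0.02,0,-0.01,0],[0.06,0,-0.025,0],[0.1,0,-0.04,0],[0.14,0,-0.06,0],[0.18,0,-0.075,0]]], "claw": 0, "newtons": 40}}

```text
time: 0.6
ee_pos: [0.2869, 0.4183, 0.2311]
tcp_rot: [-90.0, 0.0, -13.5]
wrist_force: [0.1, 1.2, 0.3]
opening: 0.0123
```

>>> {"name": "move_arm", "arguments": {"deltas": [[[0.04,0,-0.02,0],[0.08,0,-0.035,0],[0.12,0,-0.05,0],[0.16,0,-0.07,0],[0.2,0,-0.085,0]]]}}

```text
time: 1.1
ee_pos: [0.4617, 0.2888, 0.2311]
tcp_rot: [-90.0, 0.0, -13.5]
wrist_force: [-0.0, 1.2, -0.8]
opening: -0.0003
```

>>> {"name": "move_arm", "arguments": {"deltas": [[[0.035,0,-0.015,-2],[0.07,0,-0.03,-4],[0.11,0,-0.045,-6],[0.14,0,-0.06,-9],[0.15,0,-0.065,-9]]]}}

```text
time: 1.6
ee_pos: [0.593, 0.19, 0.2299]
tcp_rot: [-90.1, 0.1, -4.6]
wrist_force: [-0.1, -0.1, -0.8]
opening: -0.0
```

>>> {"name": "move_arm", "arguments": {"deltas": [[[0,0.03,0.001,0],[0,0.07,0.001,0],[0,0.105,0.001,0],[0,0.125,0.001,0],[0,0.13,0.001,0]]]}}

```text
time: 2.1
ee_pos: [0.5894, 0.1932, 0.0982]
tcp_rot: [-90.1, 0.3, -4.5]
wrist_force: [-0.3, 0.7, 0.2]
opening: -0.0
```

```bash
python3 - <<'E'
from workcell import *
import cv2,numpy as np
o=get_obs();print(o["ee_pos"],o["wrist_force"])
a=camera("wrist")["color"];b=camera("scene")["color"][150:320,230:450]
b=cv2.resize(b,None,fx=2,fy=2)
im=np.zeros((400+340,640,3),np.uint8);im[:400]=a;im[400:,:440]=b
cv2.imwrite("pics/w1.png",cv2.resize(im,None,fx=.8,fy=.8))
E
```

```text
[0.58943652 0.19315552 0.09815249] [-0.26093836  0.72292307  0.15122865]
```

View pics/w1.png

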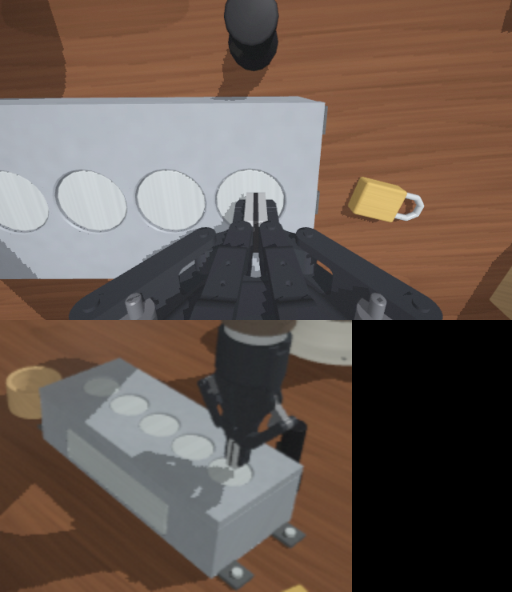

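Fingertips are over the +y end cover and inside the hole outline (wrist image, about (255,200)). Pressing gently.

>>> {"name": "move_arm", "arguments": {"deltas": [[[0.002,0.006,0,0],[0.002,0.009,0,0],[0.002,0.01,0,0],[0.002,0.011,0,0],[0.002,0.0115,0,0]]]}}

```text
time: 2.7
ee_pos: [0.5934, 0.1931, 0.09]
tcp_rot: [-90.0, -0.0, -4.5]
wrist_force: [0.7, 0.2, -1.0]
opening: 0.0002
```

>>> {"name": "move_arm", "arguments": {"deltas": [[[0,0.001,0,0],[0,0.002,0,0],[0,0.003,0,0],[0,0.0035,0,0],[0,0.0035,0,0]]]}}

```text
time: 3.2
ee_pos: [0.5934, 0.193, 0.0865]
tcp_rot: [-90.0, -0.0, -4.5]
wrist_force: [-1.0, -1.0, 3.2]
opening: 0.0001
```

>>> {"name": "move_arm", "arguments": {"deltas": [[[0,0.0005,0,0],[0,0.001,0,0],[0,0.001,0,0]]]}}

```text
time: 3.5
ee_pos: [0.5934, 0.193, 0.0853]
tcp_rot: [-90.0, -0.0, -4.5]
wrist_force: [-1.9, 0.7, 2.7]
opening: -0.0001
```

>>> {"name": "move_arm", "arguments": {"deltas": [[[0,0.0005,0,0],[0,0.001,0,0],[0,0.001,0,0]]]}}

```text
time: 3.8
ee_pos: [0.5934, 0.193, 0.0842]
tcp_rot: [-90.0, -0.0, -4.5]
wrist_force: [-0.3, -1.3, 2.8]
opening: -0.0003
```

```bash
python3 - <<'E'
from workcell import *
import cv2,numpy as np
o=get_obs();print(o["ee_pos"],o["wrist_force"],o["joint_efforts"])
b=camera("scene")["color"][150:320,230:450]
cv2.imwrite("pics/s2.png",cv2.resize(b,None,fx=3,fy=3))
E
```

```text
[0.59340119 0.19304157 0.08423091] [-0.27378661 -1.31102692  2.7928139 ] [ 9.78102582e-02 -6.12793279e+01  4.53436875e+01  5.70228975e-02
  4.62384825e-02  4.79835035e-05]
```

View pics/s2.png

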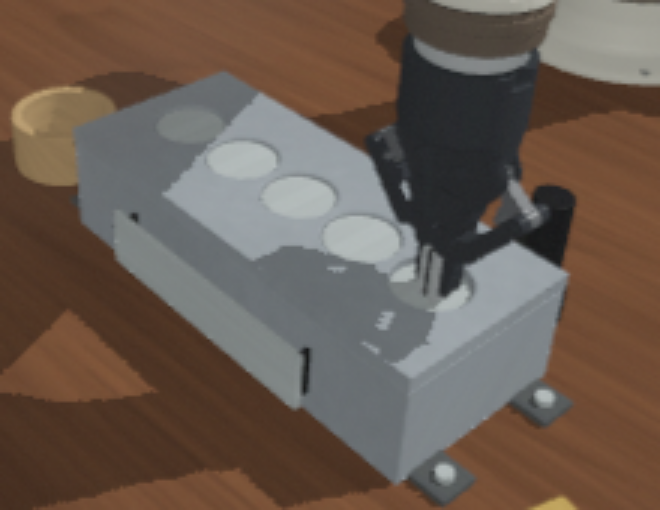

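The drawer plate has moved out, with dark gaps at about (135,218) and (305,370), and the force stays at about 3 N. This cover is the catch, so I'll press it on to the stop.

>>> {"name": "move_arm", "arguments": {"deltas": [[[0,0.0006,0,0],[0,0.0012,0,0],[0,0.0018,0,0],[0,0.0022,0,0],[0,0.0022,0,0]]]}}

```text
time: 4.35
ee_pos: [0.5934, 0.193, 0.082]
tcp_rot: [-90.0, -0.0, -4.5]
wrist_force: [0.2, 0.3, 2.8]
opening: -0.0004
```

>>> {"name": "move_arm", "arguments": {"deltas": [[[0,0.0005,0,0],[0,0.001,0,0],[0,0.001,0,0],[0,0.001,0,0]]]}}

```text
time: 4.75
ee_pos: [0.5934, 0.1931, 0.0814]
tcp_rot: [-90.0, -0.0, -4.5]
wrist_force: [0.8, -1.2, 5.4]
opening: -0.0003
```

>>> {"name": "move_arm", "arguments": {"deltas": [[[0,0.0005,0,0],[0,0.001,0,0],[0,0.001,0,0],[0,0.001,0,0]]]}}

```text
time: 5.15
ee_pos: [0.5934, 0.1931, 0.081]
tcp_rot: [-90.0, -0.0, -4.5]
wrist_force: [-1.5, -0.4, 8.8]
opening: 0.0003
```

The force is rising steeply (8.8 N at z = 0.081), which means the catch is at its stop. Retracting straight up.

>>> {"name": "move_arm", "arguments": {"deltas": [[[0,-0.005,0,0],[0,-0.02,0,0],[0,-0.05,0,0],[0,-0.09,0,0],[0,-0.12,0,0]]]}}

```text
time: 5.65
ee_pos: [0.5932, 0.193, 0.2031]
tcp_rot: [-90.0, -0.1, -4.5]
wrist_force: [-0.1, 0.4, 0.0]
opening: -0.0
```

>>> {"name": "move_arm", "arguments": {"deltas": [[[-0.03,-0.02,0.03,0],[-0.06,-0.02,0.06,0],[-0.08,-0.02,0.08,0],[-0.08,-0.02,0.08,0],[-0.08,-0.02,0.08,0]]]}}

```text
time: 6.15
ee_pos: [0.5196, 0.2794, 0.2207]
tcp_rot: [-90.0, -0.0, -4.4]
wrist_force: [0.4, 0.6, -0.5]
opening: 0.0002
```

```bash
python3 - <<'E'
from workcell import *
from h import *
import cv2
o=get_obs();print(o["time"],o["ee_pos"],o["wrist_force"])
c0=dict(np.load("scene1.npz"));c=camera("scene");t=camera("top");t0=dict(np.load("top1.npz"))
# drawer face pixel depth before/after
for u,v in((290,245),(310,258)):print("drawer",pt(c0,u,v).round(4),pt(c,u,v).round(4))
d=pt(c,300,252)-np.array([.5827,.0679,0]);print("out from middle along safe x",d[0]*np.cos(-.077)+d[1]*np.sin(-.077))
for cc in(t0,t):
  for u,v in((244,229),(399,170),(202,163)):print(pt(cc,u,v).round(3),end=" ")
  print()
b=cv2.resize(c["color"][150:370,230:460],None,fx=2,fy=2);a=cv2.resize(t["color"][130:250,170:430],None,fx=1.77,fy=1.77)
im=np.zeros((b.shape[0]+a.shape[0],max(a.shape[1],b.shape[1]),3),np.uint8);im[:b.shape[0],:b.shape[1]]=b[:,:];im[b.shape[0]:,:a.shape[1]]=a
cv2.imwrite("pics/f.png",im[:,:,:] if im.shape[0]<=600 else cv2.resize(im,None,fx=.85,fy=.85))
E
```

```text
6.15 [0.51957351 0.27939893 0.22072999] [ 0.44360647  0.62514992 -0.47886197]
drawer [0.663  0.0275 0.0261] [0.6837 0.0512 0.0521]
drawer [0.6686 0.0944 0.036 ] [0.6863 0.112  0.0581]
out from middle along safe x 0.10153797996248427
[0.467 0.19  0.102] [ 0.633 -0.194  0.047] [0.645 0.331 0.02 ] 
[0.467 0.19  0.104] [ 0.634 -0.195  0.045] [0.645 0.331 0.02 ]
```

View pics/f.png

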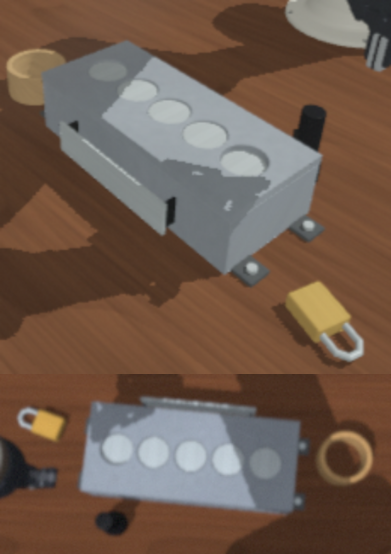

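The picture shows the drawer standing out (gap at about (170,210)), the catch cover sunk at about (243,163), the hand clear, and the other items where they were.

```bash
python3 -c "from workcell import *; print(job_done())"
```

```text
the job is handed in; nothing more can be done
None
```

The catch was the first cover I tried, the +y end one. It is pressed in, the key drawer has sprung out, and I have handed the job in; no verdict was reported.

- **Finding the catch:** the cover slid under a steady 3 N or so, where a blank would have pushed back with about 20 N. I pressed on until the force rose to about 9 N with the fingertips at z = 0.081 m, which means the catch was at its stop. I did not need to touch the other four covers.
- **Drawer:** the last camera check puts its face about 101 mm from the safe's middle. Fully out should be 98 mm, so that is 3 mm over, a bit more than the stated 2 mm calibration. The drawer was never touched.
- **Torch, padlock and tape roll:** their measured points agree with the first pictures to within 2 mm.
- **Hand:** it was lifted straight up and moved aside, to about 0.22 m above the table. The wrist force there was under 1 N, which is just sensor noise.

The robot's clock read 6.15 s at my last reading, out of the 45 s allowed.

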